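# Make up the bangle tray and the domed-discs tray on a jeweller's bench

## Robot

A 7-joint arm with a two-finger parallel gripper is mounted at the origin on the work surface. World frame = base frame: x ahead of the robot, y to its left, z up, the work surface at z = 0. Lengths are in mm, angles in rad, forces in N, time in s.
With the tool pointing down it reaches from about 400 to 875 mm from the base axis. Payload 4.4 kg.
Tool frame: the origin (TCP) lies midway between the tips of the shut fingers; the grasp point (between the pads) lies 19 mm behind it; z points along the fingers, y is the line along which they close (so a half turn about z gives the same grasp; the last joint's range is limited). The gripper opens to 85 mm and grips with 20 to 120 N. Pads are 22 mm wide; open, the fingers measure 114 mm over their backs; the gripper's body (76 mm by 85 mm) begins 54 mm behind the grasp point. The pads swing forward as they close: fully open they stand 13 mm farther back than shut.
Start: joints at [-1.407, 0.628, 0.038, 1.517, -0.027, 0.996, -0.02], TCP at [148.033, 632.933, 231.313] pointing down, gripper open.
Joint ranges: [-3.06, 3.06], [-0.37, 2.12], [-1.25, 1.32], [0.18, 2.47], [-1.1, 4.24], [0.23, 1.98], [-2.94, 2.94]. Speed limits (rad/s): [2.57, 2.57, 3.14, 3.14, 3.14, 3.14, 3.14].

## Interface

Orientations are given as [roll, pitch, yaw] about the fixed x, y, z axes, in that order (R = Rz(yaw) Ry(pitch) Rx(roll)).
In Python, from cell import readout, optics, order gives the robot as it stands.
- The arm moves only by the shell command python3 -m jog 'ROWS'. ROWS is a JSON object of lists of equal length, an entry for each row: "claw": the opening, from 0 (shut) to 1 (fully open); "xyz": the shift along the tool's x, y, z each as a share of 0.1 m, from -1 to 1, a list of three; "twist": the turn, a rotation vector about the tool's x, y, z each as a share of 180 degrees, from -1 to 1, a list of three. A call has 1 to 12 rows; each row shifts and turns the commanded pose from where the row before left it, along the tool's axes as they then stand; what a row does not reach is not made up. A row lasts 1/8 s, in which the tool goes at most 62.5 mm and 10.7 degrees, less where a joint would pass 70% of its speed; a pose out of reach is approached as far as the arm can. A call with a number of a shift or a turn outside -1 to 1 is refused whole. A call with a gripper value outside its range is refused whole. The fingers move at their own pace and stop on an object; the grip force is fixed at half the most. Time passes only in rows, so rows that do not move let the fingers close. It gives the time, the measured TCP pose, the force, the opening and the grip force at its end, in the units of the state.
- readout.read_state(): the state, without advancing time (a new reading comes with each control period).
- optics.get_image(name): name is "scene" or "top" or "wrist"; returns a dict with "color" (420x560x3 uint8, red, green, blue), "fovy" (degrees; the focal length in pixels is half the picture's height over the tangent of half this angle, whatever the lens; pixels are square), "cx", "cy" (the principal point, pixels), "view" (4x4, takes a point from world to camera coordinates). Camera axes: x right, y up, looking along -z (the intrinsics and any distortion apply to the point x, -y, -z); pixel columns grow to the right and rows downward; lengths in mm; the calibration is good to about 2 mm. The wrist camera is an equidistant fisheye: a pixel r from the principal point sees the ray r / f radians off the axis. A picture is of the moment at which its call begins. There is no depth.
- order.finish_job(): hands the job in; it is judged then, once.
Trained networks look in the newest picture that a camera, given by its name, has taken for a name from the list of things; names that differ only in an ending like _2 or _b are one class to them, and where a whole thing is asked for, a point or a joint stands for the part that bears it (a point fixed in the world has none). Each returns a list of dicts, best first, with "score" (0 to 1); they miss things now and then, are a little off and sometimes report something else, mostly with a low value. They report only what shows in the picture. A call takes as long as a camera call. They do not tell look-alikes from the thing itself.
- optics.boxes_of(camera, label): "rect" ([left, top, width, height] in pixels, round what is visible of it).
The state is a dict: "clock": time; "qpos": joint angles; "qd": joint speeds; "tau": joint torques, N m; "eef_pos": TCP position; "tool_rot": TCP orientation; "force": force on the tool from outside, world axes, zero at the start; "torque": the same for the moment, N m; "width": finger opening in mm; "gripper_force": force on a finger pad.
Only numpy, scipy, OpenCV 4.12 (cv2) and the standard library are available. Lean on these libraries where they do the work, as an engineer would, in place of code of your own. Each camera call takes 0.05 s, during which the arm holds its last target. There are 200 camera calls.

## Task

Make up the two job trays from the stock on the grey soldering slab: the square tray with the bangle needs the long charcoal block and the low flux jar, and the long tray with the copper discs needs the steel doming block, the wooden stand of doming punches and the short charcoal block. Set each piece down (no dropping) upright and flat on the floor of an empty bay of its own, not on the work lying in the tray. Leave the tall jar, the torch and the pliers where they are.

Things in the scene. Friction and masses are not known exactly. Their poses are not given: they have to be found in the camera images.
- long_charcoal: Black charcoal block, the longer of the two, a box 110 (x) x 50 (y) x 34 (z) mm, about 90 g. Starts on the grey soldering slab, whose top is 12 mm above the bench. Origin: centre of the underside, z up.
- short_charcoal: Black charcoal block, the shorter of the two, a box 56 (x) x 50 (y) x 34 (z) mm, about 50 g. Starts on the grey soldering slab, whose top is 12 mm above the bench. Origin: centre of the underside, z up.
- flux_jar: Low round glass jar of white flux paste, 46 mm diameter up to 36 mm height, with a closed brass lid of 43 mm diameter from 40 to 52 mm; 52 mm tall in all, about 110 g. Starts on the grey soldering slab, whose top is 12 mm above the bench. Origin: centre of the underside, z up.
- doming_block: Steel doming block: a cube of 42 mm edge with round hollows in its faces, about 0.5 kg (0.4 to 0.65 kg). Starts on the grey soldering slab, whose top is 12 mm above the bench. Origin: centre of the underside, z up. Its sides face its x and y axes.
- punch_stand: Beech block 56 (x) x 40 (y) x 36 (z) mm with three steel ball-ended doming punches fixed upright in a row along its x axis, their tops 78 mm above the underside; one piece, about 130 g. Starts on the grey soldering slab, whose top is 12 mm above the bench. Origin: centre of the underside, z up.
- long_tray: Dark green fixed tray, 324 (x) x 108 (y) mm; floor 4 mm and walls and dividers 12 mm above the bench, 4 mm thick. Origin: centre of underside. Row of four bays, each 76 (x) x 100 (y) mm inside, centres at x = -0.12, -0.04, 0.04, 0.12 m, y = 0. The one at 0.12 holds the work, flat copper discs, and stays as it is; three are empty. x points roughly away from the robot.
- square_tray: Dark green fixed tray, 188 (x) x 180 (y) mm; floor 4 mm, walls and dividers 12 mm above the bench, 4 mm thick. Origin: centre of underside. Bays: long, empty, 92 x 172 mm, centre x -0.044, y 0 m; small, empty, 84 x 84 mm, centre x 0.048, y 0.044; the same at y -0.044 with the work, an open brass bangle 69 mm over, 7 mm thick. x points roughly away from the robot.
- tall_jar: Tall round glass jar with dark contents and a brass lid, 62 mm diameter, 91 mm tall, standing on the bench beyond the slab. Not needed; leave it. Origin: centre of the underside.
- torch: Orange hand torch, 36 mm thick, upright on a round black foot of 72 mm diameter, 109 mm tall, standing on the bench beyond the slab. Not needed; leave it. Origin: centre of the underside.
- pliers: Red-handled flat-nose pliers lying on the bench beyond the slab, 145 mm long (x, jaws to +x), 56 mm wide, 12 mm high. Not needed; leave them. Origin: on the bench, near the middle of their length.
Things that resemble listed ones, but are neither listed nor needed, are in the scene too. What is shaped like the long_charcoal but blue is not meant. What is shaped like the punch_stand but red is not meant.

How it is judged (in metres and radians):
At the end, for the whole second after the job is handed in: Square tray: long charcoal in the long bay, flux jar in the free small bay. Long tray: doming block, punch stand, short charcoal in the three free bays, any order. Each flat on the tray floor (underside within 4 mm of it, tilt under 0.1 rad), right way up, released, at rest (x of long_charcoal in the frame of square_tray between -0.09 and 0.002 m and y of long_charcoal in the frame of square_tray between -0.086 and 0.086 m and z of long_charcoal in the frame of square_tray between 0 and 0.008 m and angle between each of long_charcoal, flux_jar, doming_block, punch_stand, short_charcoal's own z axis and vertical below 0.1 rad and linear speed of each of long_charcoal, flux_jar, doming_block, punch_stand, short_charcoal below 0.02 m/s and angular speed of each of long_charcoal, flux_jar, doming_block, punch_stand, short_charcoal below 0.2 rad/s and contact force between the fingers and long_charcoal below 0.05 N and x of flux_jar in the frame of square_tray between 0.006 and 0.09 m and y of flux_jar in the frame of square_tray between 0.002 and 0.086 m and z of flux_jar in the frame of square_tray between 0 and 0.008 m and contact force between the fingers and flux_jar below 0.05 N and x of doming_block in the frame of long_tray between -0.158 and 0.078 m and y of doming_block in the frame of long_tray between -0.05 and 0.05 m and z of doming_block in the frame of long_tray between 0 and 0.008 m and contact force between the fingers and doming_block below 0.05 N and x of punch_stand in the frame of long_tray between -0.158 and 0.078 m and y of punch_stand in the frame of long_tray between -0.05 and 0.05 m and z of punch_stand in the frame of long_tray between 0 and 0.008 m and contact force between the fingers and punch_stand below 0.05 N and x of short_charcoal in the frame of long_tray between -0.158 and 0.078 m and y of short_charcoal in the frame of long_tray between -0.05 and 0.05 m and z of short_charcoal in the frame of long_tray between 0 and 0.008 m and contact force between the fingers and short_charcoal below 0.05 N); the robot touches nothing.
It fails at once if one of the five pieces is let go in the air (underside more than 50 mm above the bench and not in the fingers) ((height (world z) of long_charcoal above 0.05 m and contact force between the fingers and long_charcoal below 0.01 N) or (height (world z) of flux_jar above 0.05 m and contact force between the fingers and flux_jar below 0.01 N) or (height (world z) of doming_block above 0.05 m and contact force between the fingers and doming_block below 0.01 N) or (height (world z) of punch_stand above 0.05 m and contact force between the fingers and punch_stand below 0.01 N) or (height (world z) of short_charcoal above 0.05 m and contact force between the fingers and short_charcoal below 0.01 N)).
It fails at once if the tall jar, the torch or the pliers are moved by more than 15 mm (distance of any of tall_jar, torch, pliers from where it was at the start of the episode above 0.015 m).
It also fails if it takes over 122 s, if anything falls off the work surface, if the arm or the gripper's body presses on something with over 40 N, if the wrist force passes 120 N, or if a joint passes its speed limit or range.

## Working session

There is one attempt and no reset: what is moved stays moved. The work goes in short steps, Python scripts to look and compute and a shell command to move; the robot and the scene stay as the last step left them, time stands still between calls to the robot, and variables do not carry over. Pictures are saved under pics/ and viewed, at most 14 in all, crops included, and the job is handed in when it is done.

```bash
ls; mkdir -p pics
python3 - <<'E'
from cell import readout, optics
import cv2
print(readout.read_state())
for n in ["top","scene"]:
    i=optics.get_image(n); cv2.imwrite(f"pics/{n}0.png",i["color"][:,:,::-1]); print(n,i["fovy"],i["cx"],i["cy"],i["view"])
E
```

```text
pics
{'clock': 0.0, 'qpos': array([-1.4068015 ,  0.62932722,  0.03844259,  1.51834288, -0.02701919,
        0.99628979, -0.01999598]), 'qd': array([ 4.89759826e-04, -2.38333427e-03, -1.12444852e-03, -9.42474872e-04,
       -1.98293256e-03,  7.70199021e-05, -2.08401762e-03]), 'tau': array([-5.01389786e-04, -5.63403547e+01,  1.22601572e+00, -1.93440610e+01,
        1.09608166e-02,  1.06366063e-02, -8.04830592e-06]), 'eef_pos': array([147.88327086, 632.33097178, 230.40936969]), 'tool_rot': array([-3.13974322e+00,  7.14416821e-06,  2.91179147e+00]), 'force': array([ 0.85865183, -0.00536068,  0.21025707]), 'torque': array([-0.018896  ,  0.02513009,  0.0046135 ]), 'gripper_force': 0.0, 'width': 85.334904173435}
top 47.568867832027536 278.34963517956015 209.4674765275004 [[ 2.15776129e-02 -9.99763073e-01 -2.86452007e-03  3.19188094e+01]
 [ 9.94513190e-01  2.11707762e-02  1.02446632e-01 -5.12284778e+02]
 [-1.02361716e-01 -5.05935678e-03  9.94734378e-01 -1.34502525e+03]
 [ 0.00000000e+00  0.00000000e+00  0.00000000e+00  1.00000000e+00]]
scene 48.239135078123944 284.89322372410845 215.80721924001296 [[-7.83602569e-01  6.21231732e-01  6.17642513e-03  3.95786181e+02]
 [-5.32668718e-01 -6.76942067e-01  5.07950269e-01  2.87508265e+02]
 [ 3.19735907e-01  3.94741147e-01  8.61364253e-01 -1.38726159e+03]
 [ 0.00000000e+00  0.00000000e+00  0.00000000e+00  1.00000000e+00]]
```

View pics/top0.png

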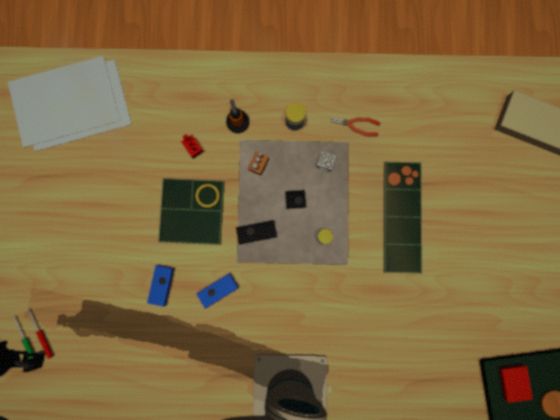

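View pics/scene0.png

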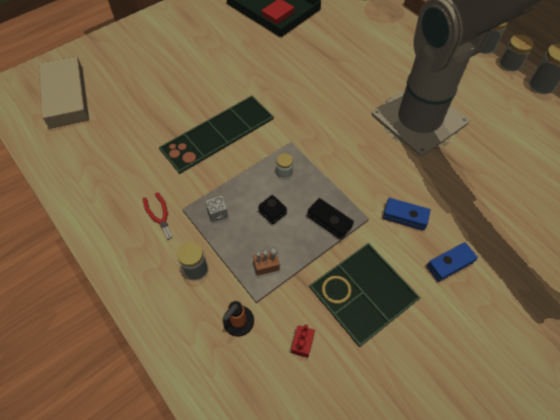

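The top view shows trays at about (192,211) and (402,217). On the slab are the long charcoal (257,232), short charcoal (295,199), flux jar (325,236), doming block (327,160) and punch stand (259,162). The scene view agrees with this. Next I'll zoom in to set up masks.

Run:
```python
import cv2
a=cv2.imread("pics/top0.png")[100:280,150:430]; cv2.imwrite("pics/topz.png",cv2.resize(a,(800,514),interpolation=cv2.INTER_CUBIC))
t=cv2.imread("pics/top0.png");s=cv2.imread("pics/scene0.png")
for n,im,ps in [("top",t,[(257,226),(250,236),(290,195),(327,156),(325,163),(259,166),(275,210),(210,225),(402,235),(325,236),(202,150)]),("scene",s,[(325,210),(270,200),(265,268),(218,203),(285,160),(240,240),(350,310),(217,213)])]:
    print(n,[(p,cv2.cvtColor(im,cv2.COLOR_BGR2HSV)[p[1],p[0]].tolist()) for p in ps])
```

```text
top [((257, 226), [160, 40, 19]), ((250, 236), [26, 74, 24]), ((290, 195), [15, 28, 18]), ((327, 156), [23, 25, 123]), ((325, 163), [18, 30, 110]), ((259, 166), [12, 188, 115]), ((275, 210), [18, 56, 131]), ((210, 225), [55, 83, 40]), ((402, 235), [39, 87, 47]), ((325, 236), [28, 177, 148]), ((202, 150), [9, 187, 79])]
scene [((325, 210), [15, 30, 17]), ((270, 200), [21, 50, 36]), ((265, 268), [12, 146, 84]), ((218, 203), [23, 34, 129]), ((285, 160), [23, 130, 143]), ((240, 240), [19, 49, 109]), ((350, 310), [57, 68, 41]), ((217, 213), [23, 35, 65])]
```

View pics/topz.png

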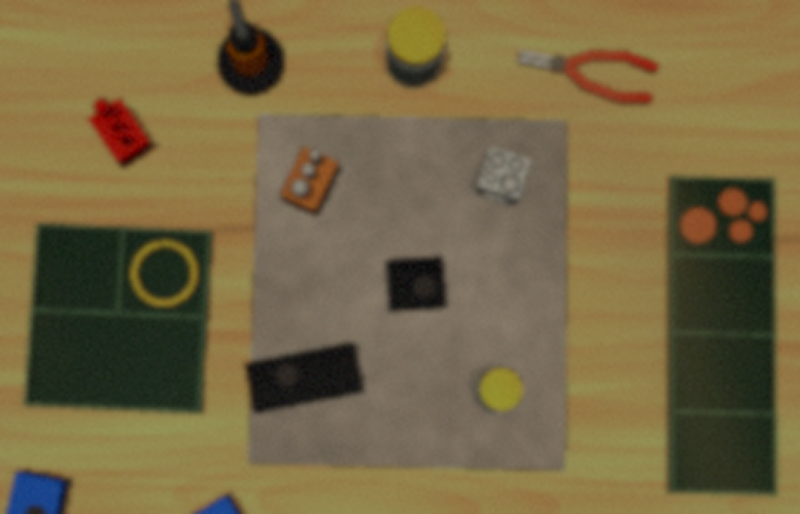

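The zoomed crop shows every piece clearly. The long charcoal runs roughly along y, with corners near (248,365), (355,345), (362,392) and (254,411). I'll fit the outlines in both cameras.

```bash
cat > fit.py <<'E'
import cv2, numpy as np
from scipy.optimize import minimize
def proj(cam,P):
    v=np.array(cam["view"]); c=np.c_[P,np.ones(len(P))]@v.T
    f=210/np.tan(np.radians(cam["fovy"])/2)
    p=np.c_[c[:,0],-c[:,1],-c[:,2]]
    if cam.get("fish"):
        r=np.hypot(p[:,0],p[:,1]); th=np.arctan2(r,p[:,2]); s=f*th/np.maximum(r,1e-9)
        return np.c_[cam["cx"]+s*p[:,0],cam["cy"]+s*p[:,1]]
    return np.c_[cam["cx"]+f*p[:,0]/p[:,2],cam["cy"]+f*p[:,1]/p[:,2]]
def box(q,dim,z0):
    x,y,a=q; s=np.array([[i,j] for i in(-.5,.5) for j in(-.5,.5)])*dim[:2]
    xy=s@np.array([[np.cos(a),np.sin(a)],[-np.sin(a),np.cos(a)]])+[x,y]
    return np.vstack([np.c_[xy,np.full(4,z)] for z in(z0,z0+dim[2])])
def cyl(q,d,z0,h):
    t=np.linspace(0,2*np.pi,40); c=np.c_[q[0]+d/2*np.cos(t),q[1]+d/2*np.sin(t)]
    return np.vstack([np.c_[c,np.full(40,z)] for z in(z0,h)])
K=4
def soft(cam,P,shape):
    h=cv2.convexHull(((proj(cam,P)+.5)*K*16).astype(np.int32).reshape(-1,1,2))
    m=np.zeros((shape[0]*K,shape[1]*K),np.uint8); cv2.fillConvexPoly(m,h,255,shift=4)
    return cv2.resize(m,shape[::-1],interpolation=cv2.INTER_AREA)/255.
def blob(mask,seed):
    mask=cv2.morphologyEx(mask.astype(np.uint8),cv2.MORPH_CLOSE,np.ones((3,3)))
    n,l,st,ce=cv2.connectedComponentsWithStats(mask)
    i=1+np.argmin(np.hypot(*(ce[1:]-seed).T)+1000*(st[1:,4]<25))
    m=(l==i).astype(np.uint8); c,_=cv2.findContours(m,cv2.RETR_EXTERNAL,2); cv2.drawContours(m,c,-1,1,-1)
    return m.astype(float)
def fit(model,q0,obs):
    def cost(q):
        s=0
        for cam,m in obs:
            a=soft(cam,model(q),m.shape); s+=1-np.minimum(a,m).sum()/np.maximum(a,m).sum()
        return s/len(obs)
    q0=np.array(q0,float); best=None
    sx=np.eye(len(q0))*np.array([12,12,.25])[:len(q0)]
    for _ in range(3):
        r=minimize(cost,q0,method="Nelder-Mead",options=dict(initial_simplex=np.vstack([q0,q0+sx]),xatol=.05,fatol=1e-4)); q0=r.x
    return r.x,r.fun
def unproj(cam,uv,z):
    f=210/np.tan(np.radians(cam["fovy"])/2); v=np.array(cam["view"])
    d=np.array([(uv[0]-cam["cx"])/f,-(uv[1]-cam["cy"])/f,-1]); R=v[:3,:3]; o=-R.T@v[:3,3]; w=R.T@d
    return (o+w*(z-o[2])/w[2])[:2]
E
cat > m1.py <<'E'
from fit import *
from cell import optics
C={n:optics.get_image(n) for n in("top","scene")}
H={n:cv2.cvtColor(C[n]["color"],cv2.COLOR_RGB2HSV).astype(int) for n in C}
dark=lambda h:h[...,2]<62
M=dict(
 long_charcoal=(lambda q:box(q,(110,50,34),12),dark,(257,232),(330,217),12),
 short_charcoal=(lambda q:box(q,(56,50,34),12),dark,(295,199),(272,208),12),
 doming_block=(lambda q:box(q,(42,42,42),12),None,(327,160),(217,208),12),
 punch_stand=(lambda q:box(q,(56,40,36),12),lambda h:(h[...,1]>115)&(h[...,0]<16),(259,162),(266,264),12),
 square_tray=(lambda q:box(q,(188,180,12),0),lambda h:(h[...,2]<80)&(h[...,0]>26)&(h[...,0]<90),(192,211),(365,293),0),
 long_tray=(lambda q:box(q,(324,108,12),0),lambda h:(h[...,2]<80)&(h[...,0]>26)&(h[...,0]<90),(402,217),(217,135),0))
Y0=dict(long_charcoal=1.4,short_charcoal=1.55,doming_block=.2,punch_stand=1,square_tray=0,long_tray=0)
for n,(mod,th,a,b,z) in M.items():
    for cams in(("top",),("scene",),("top","scene")):
        obs=[]
        for c in cams:
            s=a if c=="top" else b; h=H[c]
            if th is None:
                m=(h[...,1]<(42 if c=="top" else 42))
                w=np.zeros(m.shape,bool); w[s[1]-14:s[1]+15,s[0]-14:s[0]+15]=1; m&=w
            else: m=th(h)
            obs.append((C[c],blob(m,s)))
        q0=[*unproj(C["top"],a,z+20),Y0[n]]
        q,f=fit(mod,q0,obs); print(n,cams,q.round(2),round(f,3),[int(o[1].sum()) for o in obs])
for n,h,d,a in(("flux",64,43,(325,236)),):
    for c,s in(("top",a),("scene",(285,158))):
        hh=H[c]; m=(hh[...,1]>105)&(hh[...,0]>18)&(hh[...,0]<35); w=np.zeros(m.shape,bool); w[s[1]-12:s[1]+13,s[0]-12:s[0]+13]=1
        q0=unproj(C["top"],a,60); print(n,c,fit(lambda q:cyl(q,43,52,64),q0,[(C[c],blob(m&w,s))]))
E
python3 m1.py
```

```text
long_charcoal ('top',) [446.06 104.35   1.77] 0.091 [658]
long_charcoal ('scene',) [445.9  105.65   1.78] 0.069 [1020]
long_charcoal ('top', 'scene') [446.19 104.38   1.79] 0.082 [658, 1020]
short_charcoal ('top',) [541.48  -5.06   1.59] 0.127 [328]
short_charcoal ('scene',) [543.42  -4.06   1.61] 0.108 [518]
short_charcoal ('top', 'scene') [543.02  -5.19   1.59] 0.12 [328, 518]
doming_block ('top',) [ 6.5363e+02 -9.0190e+01 -3.0000e-01] 0.11 [244]
doming_block ('scene',) [ 6.5281e+02 -9.2180e+01 -3.1000e-01] 0.05 [413]
doming_block ('top', 'scene') [ 6.5316e+02 -9.1290e+01 -3.2000e-01] 0.092 [244, 413]
punch_stand ('top',) [644.17 104.38   1.7 ] 0.368 [250]
punch_stand ('scene',) [645.68 103.82   2.62] 0.325 [361]
punch_stand ('top', 'scene') [645.08 104.3    1.68] 0.399 [250, 361]
square_tray ('top',) [ 5.0473e+02  2.9748e+02 -3.0000e-02] 0.052 [3833]
square_tray ('scene',) [ 5.0306e+02  2.9639e+02 -3.0000e-02] 0.036 [5795]
square_tray ('top', 'scene') [ 5.0325e+02  2.9676e+02 -2.0000e-02] 0.044 [3833, 5795]
long_tray ('top',) [ 5.0047e+02 -3.1762e+02 -1.0000e-02] 0.072 [3961]
long_tray ('scene',) [ 498.63 -321.89    0.  ] 0.062 [3408]
long_tray ('top', 'scene') [ 4.9997e+02 -3.1942e+02 -2.0000e-02] 0.068 [3961, 3408]
flux top (array([437.51812073, -88.34784983]), np.float64(0.06814714685719792))
flux scene (array([434.6405845 , -92.83238425]), np.float64(0.21472050136867882))
```

```bash
cat > plan.py <<'E'
# plan.py x y z yaw : total shift (after turning) in tool axes and total turn, in move units
import sys, numpy as np
from scipy.spatial.transform import Rotation as R
from cell import readout
x,y,z,yaw=map(float,sys.argv[1:5]); s=readout.read_state()
p=np.array(s["eef_pos"]); rpy=s["tool_rot"]
d=(yaw-rpy[2]+np.pi)%(2*np.pi)-np.pi
T=R.from_euler("xyz",[np.pi,0,yaw]).inv().apply(np.array([x,y,z])-p)/100
T0=R.from_euler("xyz",rpy).inv().apply(np.array([x,y,z])-p)/100
print("clock",round(s["clock"],2),"pos",p.round(1),"rpy",np.round(rpy,3),"j7",round(s["qpos"][6],2),"w",round(s["width"],1))
print("turn z total",round(-d/np.pi,4),"| shift total after turn",T.round(3),"| before turn",T0.round(3))
E
python3 plan.py 446 104.5 180 1.785
```

```text
clock 0.2 pos [148.  632.6 230.7] rpy [-3.14  -0.     2.912] j7 -0.02 w 85.4
turn z total 0.3586 | shift total after turn [-5.793  1.79   0.507] | before turn [-4.105 -4.462  0.512]
```

```bash
python3 -m jog '{"claw":[1,1,1,1,1,1,1],"xyz":[[0,0,0],[0,0,0],[0,0,0],[0,0,0],[0,0,0],[0,0,0],[0,0,0]],"twist":[[0,0,0.0512],[0,0,0.0512],[0,0,0.0512],[0,0,0.0512],[0,0,0.0512],[0,0,0.0512],[0,0,0.0514]]}'
python3 -m jog '{"claw":[1,1,1,1,1,1,1,1,1,1,1,1],"xyz":[[-0.5,0.155,0.03],[-0.5,0.155,0.03],[-0.5,0.155,0.04],[-0.5,0.155,0.04],[-0.5,0.155,0.05],[-0.5,0.155,0.05],[-0.5,0.155,0.05],[-0.5,0.155,0.05],[-0.5,0.155,0.05],[-0.5,0.155,0.05],[-0.5,0.155,0.05],[-0.293,0.085,0.02]],"twist":[[0,0,0],[0,0,0],[0,0,0],[0,0,0],[0,0,0],[0,0,0],[0,0,0],[0,0,0],[0,0,0],[0,0,0],[0,0,0],[0,0,0]]}'
python3 plan.py 446 104.5 180 1.785
python3 - <<'E'
from cell import optics
import cv2
i=optics.get_image("wrist"); cv2.imwrite("pics/w1.png",i["color"][:,:,::-1]); print(i["fovy"],i["cx"],i["cy"]); print(i["view"])
E
```

```text
clock: 1.08
eef_pos: [147.9, 632.7, 231.0]
tool_rot: [-3.141, 0.0, 1.78]
force: [-0.2, -0.4, 0.5]
width: 85.2
gripper_force: 0.0
clock: 2.58
eef_pos: [447.3, 102.3, 180.2]
tool_rot: [3.141, 0.001, 1.782]
force: [0.5, -0.1, -0.8]
width: 85.4
gripper_force: 0.0
clock 2.58 pos [447.3 102.3 180.2] rpy [3.141e+00 1.000e-03 1.782e+00] j7 0.18 w 85.4
turn z total -0.001 | shift total after turn [ 0.024 -0.008  0.002] | before turn [ 0.024 -0.008  0.002]
65.70646984690485 275.4122385378707 209.93388831713935
[[ 9.78011546e-01  2.08550564e-01 -2.77811291e-04 -4.57969607e+02]
 [-1.97063842e-01  9.23706169e-01 -3.28531209e-01  1.97123302e+01]
 [-6.82587530e-02  3.21362062e-01  9.44493074e-01 -3.35484082e+02]
 [ 0.00000000e+00  0.00000000e+00  0.00000000e+00  1.00000000e+00]]
```

View pics/w1.png

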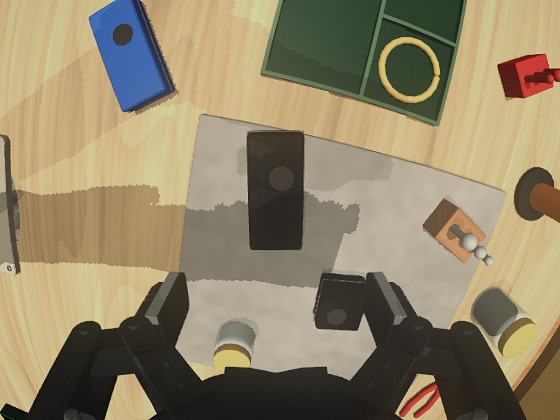

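The wrist picture shows the long charcoal's top face with corners at about (247,130), (304,132), (302,250) and (249,247). The punch stand's block is near (452,232), and its row of punches points down-right. I'll compare these with the fits.

```bash
cat > m2.py <<'E'
from fit import *
from cell import optics
C=optics.get_image("wrist"); C["fish"]=1
h=cv2.cvtColor(C["color"],cv2.COLOR_RGB2HSV).astype(int)
print("pred top corners",proj(C,box((446.2,104.4,1.785),(110,50,34),12))[4:].round(0).tolist())
m=blob(h[...,2]<55,(276,190))
print("long",fit(lambda q:box(q,(110,50,34),12),(446,104,1.78),[(C,m)]),m.sum())
m=(h[...,1]>110)&(h[...,0]<17); w=np.zeros(m.shape,bool); w[190:265,418:490]=1
m=blob(m&w,(452,232))
for y in(-.2,-.5,-.8): print("punch",fit(lambda q:box(q,(56,40,36),12),(645,104,y),[(C,m)]),m.sum())
E
python3 m2.py
```

```text
pred top corners [[301.0, 247.0], [248.0, 247.0], [303.0, 129.0], [244.0, 129.0]]
long (array([451.64208659,  76.66648185,   1.76434039]), np.float64(0.28990929553717515)) 4603.0
punch (array([ 6.46778083e+02,  1.02631163e+02, -4.13300392e-01]), np.float64(0.3130538541086628)) 1526.0
punch (array([ 6.46821989e+02,  1.02759748e+02, -4.01205588e-01]), np.float64(0.3131395564505445)) 1526.0
punch (array([ 6.45943838e+02,  1.03071020e+02, -4.12325456e-01]), np.float64(0.31396969322772417)) 1526.0
```

The prediction matches to about 2 px, so I'll descend on the long charcoal.

```bash
python3 -m jog '{"claw":[1,1,1,1,0,0,0,0,0,0],"xyz":[[0.02,-0.01,0.4],[0,0,0.5],[0,0,0.5],[0,0,0.16],[0,0,0],[0,0,0],[0,0,0],[0,0,0],[0,0,0],[0,0,0]],"twist":[[0,0,0],[0,0,0],[0,0,0],[0,0,0],[0,0,0],[0,0,0],[0,0,0],[0,0,0],[0,0,0],[0,0,0]]}'
python3 plan.py 459.3 298 120 1.545
```

```text
clock: 3.92
eef_pos: [445.6, 107.2, 25.4]
tool_rot: [3.139, -0.001, 1.786]
force: [-0.9, 0.3, 8.1]
width: 48.6
gripper_force: 63.3
clock 3.92 pos [445.6 107.2  25.4] rpy [ 3.139e+00 -1.000e-03  1.786e+00] j7 0.45 w 48.6
turn z total 0.0766 | shift total after turn [ 1.91   0.088 -0.946] | before turn [ 1.835  0.542 -0.944]
```

```bash
python3 -m jog '{"claw":[0,0,0,0,0,0,0,0,0,0],"xyz":[[0,0,-0.3],[0,0,-0.35],[0,0,-0.3],[0,0,0],[0,0,0],[0.4,0.022,0],[0.5,0.022,0],[0.5,0.022,0],[0.5,0.022,0],[0,0,0]],"twist":[[0,0,0],[0,0,0],[0,0,0],[0,0,0.0383],[0,0,0.0383],[0,0,0],[0,0,0],[0,0,0],[0,0,0],[0,0,0]]}'
python3 plan.py 459.3 298 17.5 1.545
```

```text
clock: 5.18
eef_pos: [457.7, 301.9, 119.1]
tool_rot: [3.141, -0.003, 1.553]
force: [0.8, -0.2, -1.2]
width: 48.9
gripper_force: 62.4
clock 5.17 pos [457.7 301.9 119.1] rpy [ 3.141e+00 -3.000e-03  1.553e+00] j7 -0.14 w 48.9
turn z total 0.0024 | shift total after turn [-0.038  0.017  1.016] | before turn [-0.041  0.016  1.016]
```

```bash
python3 -m jog '{"claw":[0,0,0,0,0,0],"xyz":[[-0.04,0.017,0.4],[0,0,0.4],[0,0,0.15],[0,0,0.03],[0,0,0.02],[0,0,0]],"twist":[[0,0,0],[0,0,0],[0,0,0],[0,0,0],[0,0,0],[0,0,0]]}'
```

```text
clock: 5.92
eef_pos: [460.9, 292.8, 20.3]
tool_rot: [3.14, -0.001, 1.545]
force: [-0.0, -0.9, -0.7]
width: 48.7
gripper_force: 62.4
```

```bash
python3 -m jog '{"claw":[0,0,0],"xyz":[[0,0,0.02],[0,0,0.01],[0,0,0]],"twist":[[0,0,0],[0,0,0],[0,0,0]]}'; python3 -m jog '{"claw":[0.85,0.85,0.85,0.85,0.85,0.85,0.85,0.85],"xyz":[[0,0,0],[0,0,0],[0,0,0],[0,0,0],[0,0,-0.3],[0,0,-0.5],[0,0,-0.5],[0,0,0]],"twist":[[0,0,0],[0,0,0],[0,0,0],[0,0,0],[0,0,0],[0,0,0],[0,0,0],[0,0,0]]}'
python3 plan.py 437 -89.5 150 1.37; python3 plan.py 437 -89.5 150 1.545
```

```text
clock: 6.3
eef_pos: [460.5, 292.8, 17.4]
tool_rot: [3.141, -0.001, 1.545]
force: [-1.9, -0.9, 7.5]
width: 49.0
gripper_force: 63.4
clock: 7.3
eef_pos: [462.6, 293.4, 149.8]
tool_rot: [3.136, -0.004, 1.544]
force: [-0.2, -0.3, 0.1]
width: 72.4
gripper_force: 0.0
clock 7.3 pos [462.6 293.4 149.8] rpy [ 3.136 -0.004  1.544] j7 -0.15 w 72.4
turn z total 0.0555 | shift total after turn [-3.803e+00  5.130e-01 -2.000e-03] | before turn [-3.834 -0.155 -0.018]
clock 7.3 pos [462.6 293.4 149.8] rpy [ 3.136 -0.004  1.544] j7 -0.15 w 72.4
turn z total -0.0002 | shift total after turn [-3.834e+00 -1.570e-01 -2.000e-03] | before turn [-3.834 -0.155 -0.018]
```

```bash
python3 -m jog '{"claw":[1,1,1,1,1,1,1,1,1,1],"xyz":[[-0.43,-0.02,0],[-0.5,-0.02,0],[-0.5,-0.02,0],[-0.5,-0.02,0],[-0.5,-0.02,0],[-0.5,-0.02,0],[-0.5,-0.02,0],[-0.4,-0.015,0],[0,0,0],[0,0,0]],"twist":[[0,0,0],[0,0,0],[0,0,0],[0,0,0],[0,0,0],[0,0,0],[0,0,0],[0,0,0],[0,0,0],[0,0,0]]}'
cat > chk.py <<'E'
import sys
from fit import *
from cell import optics
def bb(p): return [*p.min(0).round(1),*(p.max(0)-p.min(0)).round(1)]
for c in sys.argv[1:]:
    C=optics.get_image(c); C["fish"]=c=="wrist"; cv2.imwrite(f"pics/{c}_l.png",C["color"][:,:,::-1])
    if c=="wrist":
        cyls=lambda q:np.vstack([cyl(q,46,12,48),cyl(q,43,52,64)])
        print("pred",bb(proj(C,cyls((437,-89.5)))))
    for b in optics.boxes_of(c,"flux_jar")[:3]: print(c,b)
E
python3 chk.py wrist top; python3 plan.py 437 -89.5 23 1.545
```

```text
clock: 8.55
eef_pos: [434.1, -89.4, 145.7]
tool_rot: [-3.14, -0.001, 1.545]
force: [0.9, 0.6, 0.4]
width: 85.3
gripper_force: 0.0
pred [np.float64(251.1), np.float64(172.7), np.float64(58.5), np.float64(72.1)]
wrist {'rect': [252.6, 177.7, 60.7, 67.5], 'score': 0.56}
clock 8.75 pos [434.6 -88.7 146.1] rpy [-3.141 -0.     1.547] j7 0.59 w 85.2
turn z total 0.0006 | shift total after turn [-0.007  0.024  1.231] | before turn [-0.008  0.025  1.231]
```

```bash
python3 -m jog '{"claw":[1,1,1,1,0,0,0,0,0,0],"xyz":[[-0.01,0.035,0.3],[0,0,0.4],[0,0,0.4],[0,0,0.14],[0,0,0],[0,0,0],[0,0,0],[0,0,0],[0,0,0],[0,0,0]],"twist":[[0,0,0],[0,0,0],[0,0,0],[0,0,0],[0,0,0],[0,0,0],[0,0,0],[0,0,0],[0,0,0],[0,0,0]]}'
python3 plan.py 552.3 339.5 150 1.545
```

```text
clock: 10.0
eef_pos: [438.8, -91.0, 23.4]
tool_rot: [3.14, -0.0, 1.545]
force: [-0.3, 0.4, 7.3]
width: 44.2
gripper_force: 61.9
clock 10.0 pos [438.8 -91.   23.4] rpy [ 3.14  -0.     1.545] j7 0.86 w 44.2
turn z total -0.0 | shift total after turn [ 4.333  1.023 -1.266] | before turn [ 4.333  1.026 -1.264]
```

```bash
python3 -m jog '{"claw":[0,0,0,0],"xyz":[[0,0,-0.3],[0,0,-0.45],[0,0,-0.45],[0,0,-0.06]],"twist":[[0,0,0],[0,0,0],[0,0,0],[0,0,0]]}'
python3 -m jog '{"claw":[0,0,0,0,0,0,0,0,0,0,0,0],"xyz":[[0.33,0.08,0],[0.48,0.114,0],[0.48,0.114,0],[0.48,0.114,0],[0.48,0.114,0],[0.48,0.114,0],[0.48,0.114,0],[0.48,0.114,0],[0.35,0.08,0],[0.27,0.065,0],[0,0,0],[0,0,0]],"twist":[[0,0,0],[0,0,0],[0,0,0],[0,0,0],[0,0,0],[0,0,0],[0,0,0],[0,0,0],[0,0,0],[0,0,0],[0,0,0],[0,0,0]]}'
python3 plan.py 552.3 339.5 15.5 1.545
```

```text
clock: 10.5
eef_pos: [439.9, -91.4, 150.9]
tool_rot: [3.136, 0.001, 1.545]
force: [0.1, -0.4, -1.4]
width: 44.1
gripper_force: 62.0
clock: 12.0
eef_pos: [551.1, 335.7, 147.3]
tool_rot: [-3.14, 0.002, 1.544]
force: [-0.3, 0.3, -1.6]
width: 44.0
gripper_force: 61.8
clock 12.0 pos [551.1 335.7 147.3] rpy [-3.140e+00  2.000e-03  1.544e+00] j7 -0.11 w 44.0
turn z total -0.0005 | shift total after turn [0.039 0.011 1.318] | before turn [0.041 0.013 1.318]
```

```bash
python3 -m jog '{"claw":[0,0,0,0,0,0,0],"xyz":[[0.04,0.01,0.4],[0,0,0.45],[0,0,0.3],[0,0,0.1],[0,0,0.04],[0,0,0],[0,0,0]],"twist":[[0,0,0],[0,0,0],[0,0,0],[0,0,0],[0,0,0],[0,0,0],[0,0,0]]}'
```

```text
clock: 12.88
eef_pos: [553.6, 341.3, 20.6]
tool_rot: [3.14, -0.001, 1.545]
force: [-0.8, -0.4, -0.9]
width: 44.2
gripper_force: 61.8
```

```bash
python3 -m jog '{"claw":[0,0,0,0],"xyz":[[0,0,0.025],[0,0,0.02],[0,0,0.01],[0,0,0]],"twist":[[0,0,0],[0,0,0],[0,0,0],[0,0,0]]}'
```

```text
clock: 13.38
eef_pos: [552.9, 341.3, 15.4]
tool_rot: [-3.142, -0.001, 1.545]
force: [-2.8, -0.8, 9.3]
width: 43.8
gripper_force: 63.2
```

```bash
python3 -m jog '{"claw":[0.85,0.85,0.85,0.85,0.85,0.85,0.85,0.85],"xyz":[[0,0,0],[0,0,0],[0,0,0],[0,0,-0.2],[0,0,-0.4],[0,0,-0.5],[0,0,-0.5],[0,0,0]],"twist":[[0,0,0],[0,0,0],[0,0,0],[0,0,0],[0,0,0],[0,0,0],[0,0,0],[0,0,0]]}'
python3 -m jog '{"claw":[1,1,1,1,1,1,1,1,1,1,1],"xyz":[[0,0,0],[0,0,0],[0,0,0],[0,0,0],[0,0,0],[0,0,0],[0,0,0],[0,0,0],[0,0,0],[0,0,0],[0,0,0]],"twist":[[0,0,0.058],[0,0,0.058],[0,0,0.058],[0,0,0.058],[0,0,0.058],[0,0,0.058],[0,0,0.058],[0,0,0.058],[0,0,0.058],[0,0,0.058],[0,0,0.01]]}'
python3 plan.py 653 -91.3 180 -0.31
```

```text
clock: 14.38
eef_pos: [556.0, 341.6, 179.8]
tool_rot: [3.133, -0.005, 1.544]
force: [0.1, 0.7, -1.1]
width: 72.9
gripper_force: 0.0
clock: 15.75
eef_pos: [552.4, 340.9, 173.5]
tool_rot: [3.141, 0.0, -0.309]
force: [-0.9, 0.7, -0.2]
width: 85.5
gripper_force: 0.0
clock 15.75 pos [552.4 340.9 173.5] rpy [ 3.141  0.    -0.309] j7 -1.7 w 85.5
turn z total 0.0004 | shift total after turn [ 2.276  3.809 -0.065] | before turn [ 2.272  3.812 -0.063]
```

```bash
python3 -m jog '{"claw":[1,1,1,1,1,1,1,1,1,1,1,1],"xyz":[[0.17,0.28,0],[0.25,0.42,0],[0.25,0.42,0],[0.25,0.42,0],[0.25,0.42,0],[0.25,0.42,0],[0.25,0.42,0],[0.25,0.42,0],[0.25,0.42,0],[0.106,0.17,0],[0,0,0],[0,0,0]],"twist":[[0,0,0],[0,0,0],[0,0,0],[0,0,0],[0,0,0],[0,0,0],[0,0,0],[0,0,0],[0,0,0],[0,0,0],[0,0,0],[0,0,0]]}'
python3 plan.py 653 -91.3 22 -0.31
python3 - <<'E'
from fit import *
from cell import optics
C=optics.get_image("wrist"); C["fish"]=1
a=np.ascontiguousarray(C["color"][:,:,::-1])
for q,d,z in(((653.2,-91.3,-.31),(42,42,42),12),((646,103.5,-.41),(56,40,36),12),((543,-5,1.59),(56,50,34),12)):
    p=proj(C,box(q,d,z))[4:]; print(p.round(0).tolist())
    for u in p: cv2.circle(a,tuple(int(v) for v in u.round()),2,(255,0,255),-1)
cv2.imwrite("pics/w2.png",a)
E
```

```text
clock: 17.25
eef_pos: [653.8, -88.7, 173.4]
tool_rot: [-3.14, 0.001, -0.306]
force: [0.1, -0.3, -0.4]
width: 85.5
gripper_force: 0.0
clock 17.25 pos [653.8 -88.7 173.4] rpy [-3.14e+00  1.00e-03 -3.06e-01] j7 -1.06 w 85.5
turn z total 0.0013 | shift total after turn [1.000e-03 2.800e-02 1.514e+00] | before turn [0.003 0.03  1.514]
[[303.0, 225.0], [254.0, 224.0], [304.0, 178.0], [253.0, 177.0]]
[[121.0, 286.0], [90.0, 280.0], [116.0, 239.0], [83.0, 234.0]]
[[248.0, 294.0], [264.0, 330.0], [198.0, 306.0], [217.0, 340.0]]
```

View pics/w2.png

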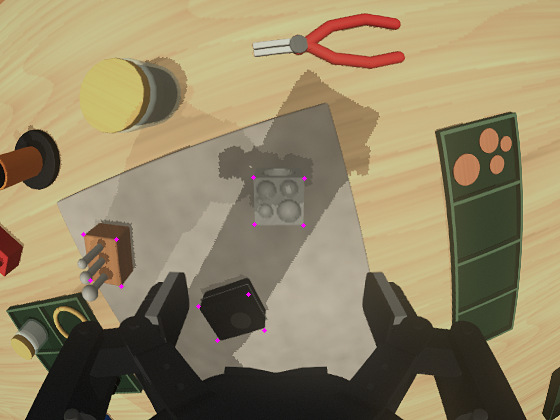

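The markers sit on the doming block's top corners. They also agree with the punch stand and short charcoal, so I'll grasp the doming block.

```bash
python3 -m jog '{"claw":[1,1,1,1,0,0,0,0,0,0],"xyz":[[0,0.03,0.45],[0,0,0.5],[0,0,0.42],[0,0,0.14],[0,0,0],[0,0,0],[0,0,0],[0,0,0],[0,0,0],[0,0,0]],"twist":[[0,0,0],[0,0,0],[0,0,0],[0,0,0],[0,0,0],[0,0,0],[0,0,0],[0,0,0],[0,0,0],[0,0,0]]}'
python3 -m jog '{"claw":[0,0,0,0,0,0],"xyz":[[0,0,-0.2],[0,0,-0.4],[0,0,-0.4],[0,0,0],[0,0,0],[0,0,0]],"twist":[[0,0,0],[0,0,0],[0,0,0],[0,0,-0.0465],[0,0,-0.0465],[0,0,0]]}'
python3 plan.py 540 -320 125 -0.016
```

```text
clock: 18.55
eef_pos: [654.5, -93.8, 25.2]
tool_rot: [-3.14, -0.003, -0.308]
force: [0.1, 2.3, 6.9]
width: 41.0
gripper_force: 62.9
clock: 19.3
eef_pos: [652.5, -94.2, 123.7]
tool_rot: [-3.141, -0.0, -0.019]
force: [0.1, -0.8, -4.8]
width: 41.4
gripper_force: 61.8
clock 19.3 pos [652.5 -94.2 123.7] rpy [-3.141 -0.    -0.019] j7 -0.78 w 41.4
turn z total -0.0009 | shift total after turn [-1.089  2.276 -0.013] | before turn [-1.082  2.279 -0.014]
```

```bash
python3 -m jog '{"claw":[0,0,0,0,0,0,0,0,0,0],"xyz":[[-0.12,0.26,0],[-0.2,0.42,0],[-0.2,0.42,0],[-0.2,0.42,0],[-0.2,0.42,0],[-0.11,0.24,0],[-0.06,0.096,0],[0,0,0],[0,0,0],[0,0,0]],"twist":[[0,0,0],[0,0,0],[0,0,0],[0,0,0],[0,0,0],[0,0,0],[0,0,0],[0,0,0],[0,0,0],[0,0,0]]}'
python3 plan.py 540 -320 18 -0.016
python3 - <<'E'
from fit import *
from cell import optics
C=optics.get_image("wrist"); C["fish"]=1
a=np.ascontiguousarray(C["color"][:,:,::-1])
q=(500,-319.4,-.015)
P=np.vstack([box((500+u*np.cos(q[2]),-319.4+u*np.sin(q[2]),q[2]),(76,100,12),0)[4:] for u in(-120,-40,40,120)])
for u in proj(C,P): cv2.circle(a,tuple(int(v) for v in u.round()),2,(255,0,255),-1)
cv2.imwrite("pics/w3.png",a)
E
```

```text
clock: 20.55
eef_pos: [541.0, -318.2, 122.6]
tool_rot: [-3.141, -0.0, -0.015]
force: [-0.8, -0.3, -3.8]
width: 41.1
gripper_force: 61.9
clock 20.55 pos [ 541.  -318.2  122.6] rpy [-3.141 -0.    -0.015] j7 -0.37 w 41.1
turn z total 0.0004 | shift total after turn [-0.01   0.019  1.046] | before turn [-0.01   0.02   1.046]
```

View pics/w3.png

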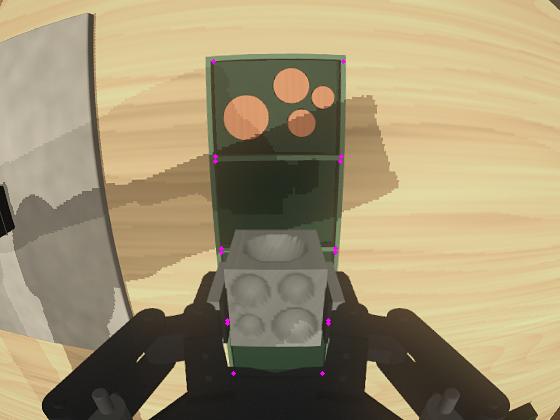

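The tray markers match the bay corners, so I'll lower the block into the bay next to the discs.

```bash
python3 -m jog '{"claw":[0,0,0,0,0,0,0],"xyz":[[-0.01,0.01,0.35],[0,0,0.4],[0,0,0.16],[0,0,0.07],[0,0,0.03],[0,0,0],[0,0,0]],"twist":[[0,0,0],[0,0,0],[0,0,0],[0,0,0],[0,0,0],[0,0,0],[0,0,0]]}'
```

```text
clock: 21.48
eef_pos: [539.5, -321.1, 22.8]
tool_rot: [3.141, -0.001, -0.017]
force: [-0.0, 0.3, -4.4]
width: 41.3
gripper_force: 61.8
```

```bash
python3 -m jog '{"claw":[0,0,0,0],"xyz":[[0,0,0.025],[0,0,0.02],[0,0,0.01],[0,0,0]],"twist":[[0,0,0],[0,0,0],[0,0,0],[0,0,0]]}'
```

```text
clock: 21.98
eef_pos: [539.1, -320.7, 17.2]
tool_rot: [-3.141, -0.001, -0.017]
force: [-2.2, 2.3, 5.3]
width: 41.2
gripper_force: 63.1
```

```bash
python3 -m jog '{"claw":[0.85,0.85,0.85,0.85,0.85,0.85,0.85,0.85],"xyz":[[0,0,0],[0,0,0],[0,0,0],[0,0,-0.2],[0,0,-0.4],[0,0,-0.5],[0,0,-0.25],[0,0,0]],"twist":[[0,0,0],[0,0,0],[0,0,0],[0,0,0],[0,0,0],[0,0,0],[0,0,-0.012],[0,0,0]]}'
python3 plan.py 543 -5 150 0.02
```

```text
clock: 22.98
eef_pos: [540.1, -322.1, 154.8]
tool_rot: [3.139, -0.005, 0.02]
force: [0.1, -1.1, -0.2]
width: 72.7
gripper_force: 0.0
clock 22.98 pos [ 540.1 -322.1  154.8] rpy [ 3.139 -0.005  0.02 ] j7 -0.36 w 72.7
turn z total 0.0001 | shift total after turn [ 0.093 -3.17   0.048] | before turn [ 0.094 -3.17   0.038]
```

```bash
python3 -m jog '{"claw":[1,1,1,1,1,1,1,1,1,1],"xyz":[[0.02,-0.3,0],[0.02,-0.45,0],[0.01,-0.5,0],[0.01,-0.5,0],[0.01,-0.5,0],[0.01,-0.5,0],[0.01,-0.3,0],[0,-0.12,0],[0,0,0],[0,0,0]],"twist":[[0,0,0],[0,0,0],[0,0,0],[0,0,0],[0,0,0],[0,0,0],[0,0,0],[0,0,0],[0,0,0],[0,0,0]]}'
python3 plan.py 543 -5 23 0.02
python3 - <<'E'
from fit import *
from cell import optics
C=optics.get_image("wrist"); C["fish"]=1
a=np.ascontiguousarray(C["color"][:,:,::-1])
for q,d in(((646,103.5,-.41),(56,40,36)),((543,-5,1.59),(56,50,34))):
    p=proj(C,box(q,d,12))
    for u in p[4:]: cv2.circle(a,tuple(int(v) for v in u.round()),2,(255,0,255),-1)
    for u in p[:4]: cv2.circle(a,tuple(int(v) for v in u.round()),2,(0,255,0),-1)
cv2.imwrite("pics/w4.png",a)
E
```

```text
clock: 24.22
eef_pos: [541.3, -5.7, 151.5]
tool_rot: [3.14, -0.0, 0.018]
force: [0.4, -0.2, 0.3]
width: 85.4
gripper_force: 0.0
clock 24.23 pos [541.3  -5.7 151.5] rpy [ 3.14  -0.     0.018] j7 -0.76 w 85.4
turn z total -0.0006 | shift total after turn [ 0.017 -0.006  1.285] | before turn [ 0.016 -0.008  1.285]
```

View pics/w4.png

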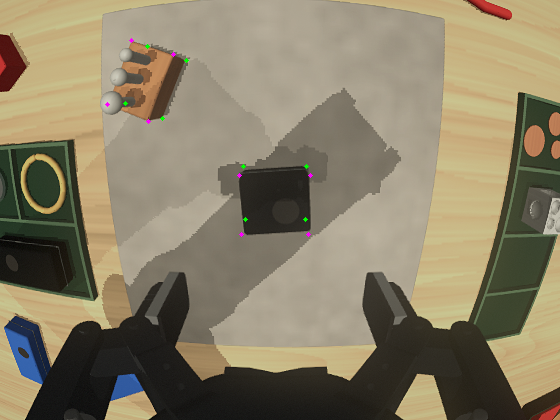

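The markers fit. The short charcoal is turned about 0.05 rad further, so I'll correct for that and grasp it.

```bash
python3 -m jog '{"claw":[1,1,1,1,0,0,0,0,0,0],"xyz":[[0.015,0,0.4],[0,0,0.4],[0,0,0.35],[0,0,0.13],[0,0,0],[0,0,0],[0,0,0],[0,0,0],[0,0,0],[0,0,0]],"twist":[[0,0,-0.013],[0,0,0],[0,0,0],[0,0,0],[0,0,0],[0,0,0],[0,0,0],[0,0,0],[0,0,0],[0,0,0]]}'
python3 -m jog '{"claw":[0,0,0,0,0,0],"xyz":[[0,0,-0.2],[0,0,-0.4],[0,0,-0.4],[0,0,0],[0,0,0],[0,0,0]],"twist":[[0,0,0],[0,0,0],[0,0,0],[0,0,0.0235],[0,0,0],[0,0,0]]}'
python3 plan.py 460 -318.8 125 -0.016
```

```text
clock: 25.52
eef_pos: [543.6, -4.2, 24.3]
tool_rot: [3.141, -0.002, 0.061]
force: [-0.8, -1.6, 6.6]
width: 55.0
gripper_force: 64.0
clock: 26.28
eef_pos: [542.4, -3.3, 122.8]
tool_rot: [-3.141, 0.001, -0.011]
force: [0.2, -0.9, -1.0]
width: 54.8
gripper_force: 63.4
clock 26.27 pos [542.4  -3.3 122.8] rpy [-3.141e+00  1.000e-03 -1.100e-02] j7 -0.77 w 54.8
turn z total 0.0017 | shift total after turn [-0.774  3.168 -0.022] | before turn [-0.79   3.164 -0.022]
```

```bash
python3 -m jog '{"claw":[0,0,0,0,0,0,0,0,0,0,0],"xyz":[[-0.07,0.27,0],[-0.12,0.45,0],[-0.12,0.48,0],[-0.12,0.48,0],[-0.12,0.48,0],[-0.12,0.45,0],[-0.08,0.3,0],[-0.03,0.2,0],[0,0.058,0],[0,0,0],[0,0,0]],"twist":[[0,0,0],[0,0,0],[0,0,0],[0,0,0],[0,0,0],[0,0,0],[0,0,0],[0,0,0],[0,0,0],[0,0,0],[0,0,0]]}'
python3 plan.py 460 -318.8 17 -0.016
```

```text
clock: 27.65
eef_pos: [461.4, -318.0, 122.9]
tool_rot: [-3.14, 0.0, -0.01]
force: [0.2, 0.5, 0.5]
width: 54.7
gripper_force: 63.3
clock 27.65 pos [ 461.4 -318.   122.9] rpy [-3.14  0.   -0.01] j7 -0.24 w 54.7
turn z total 0.0018 | shift total after turn [-0.014  0.008  1.059] | before turn [-0.014  0.01   1.059]
```

```bash
python3 -m jog '{"claw":[0,0,0,0,0,0,0],"xyz":[[-0.01,0.01,0.35],[0,0,0.4],[0,0,0.16],[0,0,0.07],[0,0,0.03],[0,0,0],[0,0,0]],"twist":[[0,0,0],[0,0,0],[0,0,0],[0,0,0],[0,0,0],[0,0,0],[0,0,0]]}'
python3 -m jog '{"claw":[0,0,0,0],"xyz":[[0,0,0.025],[0,0,0.02],[0,0,0.005],[0,0,0]],"twist":[[0,0,0],[0,0,0],[0,0,0],[0,0,0]]}'
```

```text
clock: 28.52
eef_pos: [460.5, -320.7, 23.1]
tool_rot: [3.141, -0.001, -0.012]
force: [0.4, -0.6, -0.1]
width: 54.9
gripper_force: 63.4
clock: 29.02
eef_pos: [460.0, -320.4, 17.2]
tool_rot: [-3.142, 0.0, -0.012]
force: [0.0, -0.4, -0.4]
width: 55.3
gripper_force: 63.4
```

```bash
python3 -m jog '{"claw":[0,0],"xyz":[[0,0,0.012],[0,0,0]],"twist":[[0,0,0],[0,0,0]]}'
```

```text
clock: 29.28
eef_pos: [460.0, -320.5, 16.3]
tool_rot: [3.142, -0.0, -0.012]
force: [-1.9, 1.3, 3.2]
width: 54.2
gripper_force: 63.5
```

Contact, so I'll release, rise, and turn to -0.41 for the punch stand.

```bash
python3 -m jog '{"claw":[0.9,0.9,0.9,0.9,0.9,0.9,0.9,0.9,0.9],"xyz":[[0,0,0],[0,0,0],[0,0,0],[0,0,-0.2],[0,0,-0.4],[0,0,-0.5],[0,0,-0.5],[0,0,-0.3],[0,0,0]],"twist":[[0,0,0],[0,0,0],[0,0,0],[0,0,0],[0,0,0],[0,0,0.042],[0,0,0.042],[0,0,0.042],[0,0,0]]}'
python3 plan.py 646 103.5 200 -0.41
```

```text
clock: 30.4
eef_pos: [460.8, -321.6, 209.4]
tool_rot: [3.14, -0.005, -0.408]
force: [0.5, -0.3, -0.4]
width: 76.6
gripper_force: 0.0
clock 30.4 pos [ 460.8 -321.6  209.4] rpy [ 3.14  -0.005 -0.408] j7 -0.66 w 76.6
turn z total 0.0006 | shift total after turn [ 4.000e-03 -4.637e+00  9.400e-02] | before turn [ 0.013 -4.637  0.087]
```

```bash
python3 -m jog '{"claw":[1,1,1,1,1,1,1,1,1,1,1,1],"xyz":[[0,-0.3,0],[0,-0.45,0],[0,-0.5,0],[0,-0.5,0],[0,-0.5,0],[0,-0.5,0],[0,-0.5,0],[0,-0.5,0],[0,-0.5,0],[0,-0.387,0],[0,0,0],[0,0,0]],"twist":[[0,0,0],[0,0,0],[0,0,0],[0,0,0],[0,0,0],[0,0,0],[0,0,0],[0,0,0],[0,0,0],[0,0,0],[0,0,0],[0,0,0]]}'
python3 plan.py 646 103.5 22 -0.41
python3 - <<'E'
from fit import *
from cell import optics
C=optics.get_image("wrist"); C["fish"]=1
a=np.ascontiguousarray(C["color"][:,:,::-1])
p=proj(C,box((646,103.5,-.41),(56,40,36),12)); print(p.round(0).tolist())
for i,u in enumerate(p): cv2.circle(a,tuple(int(v) for v in u.round()),2,(255,0,255) if i>3 else (0,255,0),-1)
cv2.imwrite("pics/w5.png",a)
E
```

```text
clock: 31.9
eef_pos: [643.2, 104.1, 205.7]
tool_rot: [3.14, 0.001, -0.408]
force: [-1.0, -0.1, 1.4]
width: 85.3
gripper_force: 0.0
clock 31.9 pos [643.2 104.1 205.7] rpy [ 3.14e+00  1.00e-03 -4.08e-01] j7 -1.46 w 85.3
turn z total 0.0005 | shift total after turn [ 0.028 -0.005  1.837] | before turn [ 0.03  -0.008  1.837]
[[293.0, 203.0], [256.0, 203.0], [294.0, 152.0], [255.0, 152.0], [295.0, 214.0], [254.0, 214.0], [296.0, 158.0], [253.0, 158.0]]
```

View pics/w5.png

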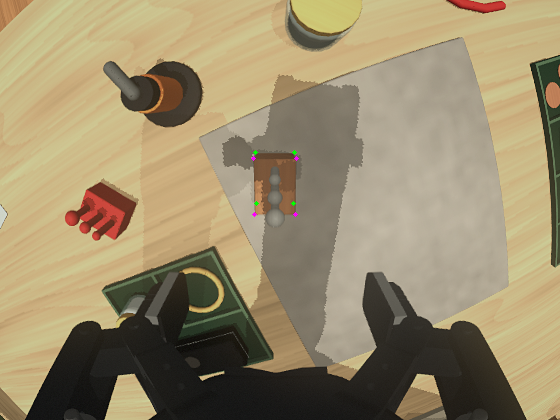

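The markers match the punch stand and it sits centred between the fingers, so I'll descend with the tip about 12 mm above its underside.

```bash
python3 -m jog '{"claw":[1,1,1,1,1,1,0,0,0,0,0,0],"xyz":[[0.03,0,0.4],[0,0,0.5],[0,0,0.4],[0,0,0.3],[0,0,0.17],[0,0,0.04],[0,0,0],[0,0,0],[0,0,0],[0,0,0],[0,0,0],[0,0,0]],"twist":[[0,0,0],[0,0,0],[0,0,0],[0,0,0],[0,0,0],[0,0,0],[0,0,0],[0,0,0],[0,0,0],[0,0,0],[0,0,0],[0,0,0]]}'
python3 -m jog '{"claw":[0,0,0,0,0,0,0],"xyz":[[0,0,-0.2],[0,0,-0.4],[0,0,-0.5],[0,0,0],[0,0,0],[0,0,0],[0,0,0]],"twist":[[0,0,0],[0,0,0],[0,0,0],[0,0,-0.042],[0,0,-0.042],[0,0,-0.042],[0,0,0]]}'
python3 plan.py 380 -317.6 135 -0.016
```

```text
clock: 33.45
eef_pos: [647.7, 104.0, 26.4]
tool_rot: [-3.141, -0.002, -0.408]
force: [-1.2, -0.1, 4.7]
width: 38.9
gripper_force: 62.7
clock: 34.33
eef_pos: [646.8, 104.0, 136.1]
tool_rot: [-3.141, -0.0, -0.014]
force: [0.4, 0.1, -0.9]
width: 38.8
gripper_force: 62.0
clock 34.33 pos [646.8 104.  136.1] rpy [-3.141 -0.    -0.014] j7 -1.09 w 38.8
turn z total 0.0007 | shift total after turn [-2.6    4.258  0.011] | before turn [-2.609  4.252  0.008]
```

```bash
python3 -m jog '{"claw":[0,0,0,0,0,0,0,0,0,0,0,0],"xyz":[[-0.15,0.24,0],[-0.25,0.4,0],[-0.25,0.42,0],[-0.26,0.42,0],[-0.26,0.42,0],[-0.26,0.42,0],[-0.26,0.42,0],[-0.26,0.42,0],[-0.25,0.42,0],[-0.2,0.35,0],[-0.14,0.22,0],[-0.06,0.106,0]],"twist":[[0,0,0],[0,0,0],[0,0,0],[0,0,0],[0,0,0],[0,0,0],[0,0,0],[0,0,0],[0,0,0],[0,0,0],[0,0,0],[0,0,0]]}'
python3 -m jog '{"claw":[0,0],"xyz":[[0,0,0],[0,0,0]],"twist":[[0,0,0],[0,0,0]]}'; python3 plan.py 380 -317.6 19 -0.016
python3 - <<'E'
from fit import *
from cell import optics
C=optics.get_image("wrist"); cv2.imwrite("pics/w6.png",C["color"][:,:,::-1])
E
```

```text
clock: 35.83
eef_pos: [380.6, -319.9, 135.7]
tool_rot: [3.141, -0.0, -0.017]
force: [0.8, -0.8, -1.4]
width: 38.8
gripper_force: 61.9
clock: 36.08
eef_pos: [382.5, -317.1, 134.9]
tool_rot: [-3.14, -0.0, -0.011]
force: [1.4, -0.2, -1.6]
width: 39.1
gripper_force: 61.9
clock 36.08 pos [ 382.5 -317.1  134.9] rpy [-3.14  -0.    -0.011] j7 -0.12 w 39.1
turn z total 0.0016 | shift total after turn [-0.025  0.006  1.159] | before turn [-0.025  0.007  1.159]
```

View pics/w6.png

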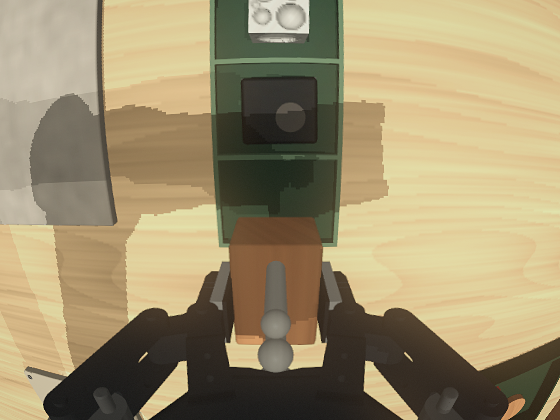

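The doming block and short charcoal sit flat in their bays, and the last bay, under the stand at (277,200), is empty. I'll lower the stand.

```bash
python3 -m jog '{"claw":[0,0,0,0,0,0,0],"xyz":[[-0.02,0,0.35],[0,0,0.45],[0,0,0.22],[0,0,0.08],[0,0,0.03],[0,0,0],[0,0,0]],"twist":[[0,0,0],[0,0,0],[0,0,0],[0,0,0],[0,0,0],[0,0,0],[0,0,0]]}'
python3 -m jog '{"claw":[0,0,0,0],"xyz":[[0,0,0.02],[0,0,0.015],[0,0,0],[0,0,0]],"twist":[[0,0,0],[0,0,0],[0,0,0],[0,0,0]]}'
```

```text
clock: 37.0
eef_pos: [380.1, -318.7, 22.9]
tool_rot: [3.141, -0.001, -0.012]
force: [-0.2, 0.1, -0.5]
width: 39.0
gripper_force: 61.9
clock: 37.5
eef_pos: [379.6, -318.4, 18.6]
tool_rot: [-3.142, 0.0, -0.012]
force: [-0.9, 0.3, -0.9]
width: 38.5
gripper_force: 61.9
```

```bash
python3 -m jog '{"claw":[0,0,0],"xyz":[[0,0,0.01],[0,0,0],[0,0,0]],"twist":[[0,0,0],[0,0,0],[0,0,0]]}'
```

```text
clock: 37.88
eef_pos: [379.6, -318.5, 18.4]
tool_rot: [-3.141, -0.001, -0.012]
force: [-0.6, 1.1, 7.7]
width: 38.8
gripper_force: 63.0
```

Contact. I'll release, rise straight up, move aside and check.

```bash
python3 -m jog '{"claw":[0.9,0.9,0.9,0.9,0.9,0.9,0.9,0.9,0.9,0.9,0.9,0.9],"xyz":[[0,0,0],[0,0,0],[0,0,0],[0,0,-0.2],[0,0,-0.4],[0,0,-0.5],[0,0,-0.5],[0,0,-0.5],[0,-0.3,0],[0,-0.5,0],[0,-0.5,0],[0,-0.3,0]],"twist":[[0,0,0],[0,0,0],[0,0,0],[0,0,0],[0,0,0],[0,0,0],[0,0,0],[0,0,0],[0,0,0],[0,0,0],[0,0,0],[0,0,0]]}'
python3 -m jog '{"claw":[0.9,0.9,0.9,0.9],"xyz":[[0,0,0],[0,0,0],[0,0,0],[0,0,0]],"twist":[[0,0,0],[0,0,0],[0,0,0],[0,0,0]]}'
python3 - <<'E'
from cell import optics
import cv2,numpy as np
t=optics.get_image("top")["color"][100:280,150:430,::-1]
s=optics.get_image("scene")["color"][70:350,120:440,::-1]
cv2.imwrite("pics/end.png",np.hstack([cv2.resize(t,(430,276),interpolation=2),cv2.resize(s[:,:],(315,276),interpolation=2)]))
cv2.imwrite("pics/ends.png",cv2.resize(s,(680,595),interpolation=2))
E
```

```text
clock: 39.38
eef_pos: [381.1, -155.8, 227.3]
tool_rot: [-3.14, 0.001, -0.01]
force: [0.8, -0.7, -0.8]
width: 76.8
gripper_force: 0.0
clock: 39.88
eef_pos: [381.5, -159.3, 227.7]
tool_rot: [3.141, -0.0, -0.014]
force: [-0.6, 0.7, 0.4]
width: 76.9
gripper_force: 0.0
```

View pics/end.png

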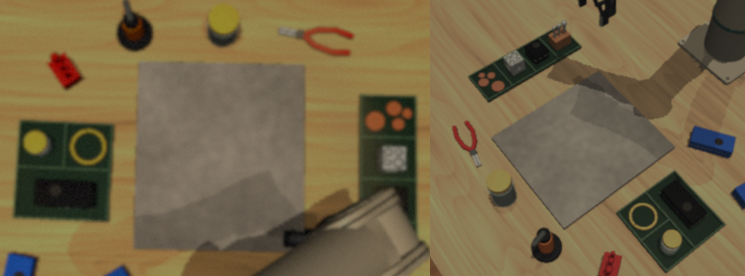

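View pics/ends.png

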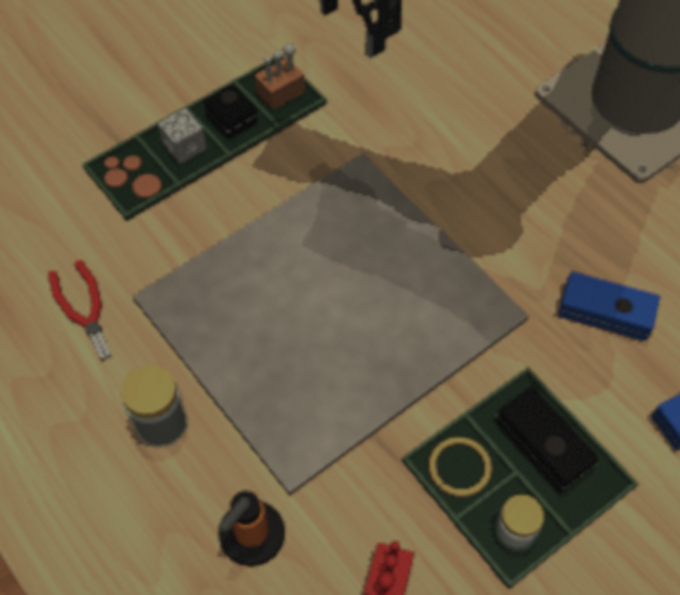

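All five pieces sit upright in their own bays: doming block (182,135), short charcoal (230,110), punch stand (280,82), long charcoal (547,437) and flux jar (520,522). The tall jar, torch and pliers look undisturbed, so I'll hand in.

```bash
python3 -c "
from cell import order; print(order.finish_job())"
```

```text
the job is handed in; nothing more can be done
None
```

Job handed in at about 40 s of the 122 s limit: the final pictures show all five pieces upright in their own bays and the tall jar, torch and pliers apparently where they started, but the hand-in returned no verdict.

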